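# Catch the knob blanks: bowl under the feeder chute, then green, yellow, red

### The job

Stand the wooden bowl on the table under the feeder's chute, centred on the painted yellow ring, and let go of it. Only then work the key panel, one key at a time: push the green key fully in once and let it come back out, push the yellow key fully in and keep it in until all three wooden blanks have slid into the bowl, let it come out, and last push the red key fully in and let it out. Do not press the blue or white keys, do not handle the blanks, and do not shift the other things on the bench.

Things in the scene. Friction and masses are not known exactly. Their poses are not given: they have to be found in the camera images.
- feeder: Cream feeder. Origin: on the table, centre of the painted yellow ring (150 mm across). +y: uphill along the chute (28 degrees, 52 mm wide). Its lip is at y +45 mm, 80 mm high; blanks slide off it to -y. An orange gate 40 mm uphill of the lip sinks into the chute floor while the yellow key is held in, else shut. Blue gate guides 68 mm wide. Housing from y +215 mm, 260 mm high
- bowl: Dark turned wooden bowl, empty, open at the top, loose, about 0.15 kg. Upright straight wall 8 mm thick, 132 mm outside diameter, 55 mm high, floor 8 mm thick; origin at the centre of its underside, z up
- panel: Fixed grey box with a black top, 130 (x) x 190 (y) x 35 mm high, carrying five round push-button keys in a 2 x 3 grid 56 mm apart (the sixth place, at +x -y, holds a small amber lamp); which key is in which place changes. Origin at the centre of its underside
- key_green_top (a point): Centre of the top face of the green key: round cap 28 mm across, about 57 mm above the table when out, pushed straight down
- key_yellow_top (a point): Centre of the top face of the yellow key: round cap 28 mm across, about 57 mm above the table when out, pushed straight down
- key_red_top (a point): Centre of the top face of the red key: round cap 28 mm across, about 57 mm above the table when out, pushed straight down
- key_blue_top (a point): Centre of the top face of the blue key: round cap 28 mm across, about 57 mm above the table when out, pushed straight down
- key_white_top (a point): Centre of the top face of the white key: round cap 28 mm across, about 57 mm above the table when out, pushed straight down
- key_green (a joint): Travel of the green key: 0 out, 0.006 m fully in; springs back; about 5 N
- key_yellow (a joint): Travel of the yellow key: 0 out, 0.006 m fully in; springs back; about 5 N, up to 8 N as it also moves the gate
- key_red (a joint): Travel of the red key: 0 out, 0.006 m fully in; springs back; about 5 N
- key_blue (a joint): Travel of the blue key: 0 out, 0.006 m fully in; springs back; about 5 N
- key_white (a joint): Travel of the white key: 0 out, 0.006 m fully in; springs back; about 5 N
- blank1: Wooden knob blank, a disc 26 mm across and 16 mm thick, loose, waiting in single file in the chute behind the gate (1 is lowest); origin at its centre
- blank2: Wooden knob blank, a disc 26 mm across and 16 mm thick, loose, waiting in single file in the chute behind the gate (1 is lowest); origin at its centre
- blank3: Wooden knob blank, a disc 26 mm across and 16 mm thick, loose, waiting in single file in the chute behind the gate (1 is lowest); origin at its centre
- jar: Glass jar with steel cap, 56 mm across, 85 mm high, near the bowl on the robot's side; origin under its centre
- glue: White glue bottle, 54 mm across, 170 mm high, near the bowl on its far side; origin under its centre
- offcut: Pale wood offcut 50 x 130 x 40 mm high, beyond the panel; origin under its centre
- mug: Blue mug, 76 mm across, 90 mm high, handle at its +y; origin under its centre
- screwdriver: Red-handled screwdriver lying on the table, about 200 mm long along its x, 26 mm high; origin under its middle
- sandblock: Cork sanding block 66 x 111 x 33 mm high; origin under its centre

How it is judged (in metres and radians):
On the way, in this order (a step that is already met when the one before it is completed fails the run):
1. the bowl stands on the table centred within 25 mm on the ring, let go (horizontal distance between bowl and feeder below 0.025 m and height (world z) of bowl below 0.006 m and angle between bowl's own z axis and vertical below 0.1 rad and contact force between the fingers and bowl below 0.1 N and linear speed of bowl below 0.02 m/s), for 0.2 s.
2. the green key is pushed in (over 4.5 of 6 mm), the yellow and red ones out (value of joint key_green above 0.0045 m and value of joint each of key_yellow, key_red below 0.0015 m), for 0.05 s.
3. the green key is out again (value of joint key_green below 0.0015 m), for 0.05 s.
4. the yellow key is pushed in (over 4.5 mm) (value of joint key_yellow above 0.0045 m), for 0.05 s.
5. all three blanks are in the bowl while the yellow key is still in (horizontal distance between each of blank1, blank2, blank3 and bowl below 0.055 m and height (world z) of each of blank1, blank2, blank3 below 0.055 m and value of joint key_yellow above 0.002 m), for 0.05 s.
6. the red key is pushed in (over 4.5 mm), the green and yellow ones out (value of joint key_red above 0.0045 m and value of joint each of key_green, key_yellow below 0.0015 m), for 0.05 s.
At the end, for the whole second after the job is handed in: All three blanks lie at rest inside the bowl; the bowl stands upright at rest on the table within 35 mm of the ring's centre; all five keys are out (within 1.5 mm) and the gate is shut (horizontal distance between each of blank1, blank2, blank3 and bowl below 0.055 m and height (world z) of each of blank1, blank2, blank3 below 0.055 m and horizontal distance between bowl and feeder below 0.035 m and height (world z) of bowl below 0.006 m and angle between bowl's own z axis and vertical below 0.1 rad and linear speed of bowl below 0.02 m/s and value of joint each of key_green, key_yellow, key_red, key_blue, key_white below 0.0015 m and linear speed of each of blank1, blank2, blank3 below 0.03 m/s); the robot touches nothing.
It fails at once if a key is pressed (over 3 mm) while the bowl is not standing on the ring (centred within 35 mm, on the table) (value of joint any of key_green, key_yellow, key_red above 0.003 m and (horizontal distance between bowl and feeder above 0.035 m or height (world z) of bowl above 0.01 m)).
It fails at once if the blue or white key is pressed (over 3 mm), or two keys are pressed at once (value of joint any of key_blue, key_white above 0.003 m or value of joint each of key_green, key_yellow above 0.003 m or value of joint each of key_green, key_red above 0.003 m or value of joint each of key_yellow, key_red above 0.003 m).
It fails at once if a key is pressed out of turn: green again after a blank has reached the bowl, or red before all the blanks are in the bowl ((value of joint key_green above 0.003 m and height (world z) of blank1 below 0.06 m) or (value of joint key_red above 0.003 m and not (horizontal distance between each of blank1, blank2, blank3 and bowl below 0.055 m and height (world z) of each of blank1, blank2, blank3 below 0.055 m))).
It fails at once if the robot touches a blank (contact force between any of the fingers, the arm and blank1 above 0.5 N or contact force between any of the fingers, the arm and blank2 above 0.5 N or contact force between any of the fingers, the arm and blank3 above 0.5 N).
It fails at once if a bystander (jar, glue, offcut, mug, screwdriver, sanding block) is shifted by more than 25 mm or knocked over (distance of any of jar, glue, offcut, mug, screwdriver, sandblock from where it was at the start of the episode above 0.025 m or angle between any of jar, glue, mug's own z axis and vertical above 0.6 rad).
It also fails if it takes over 61 s, if anything falls off the work surface, if the arm or the gripper's body presses on something with over 40 N, if the wrist force passes 120 N, or if a joint passes its speed limit or range.

### The arm

A 6-joint arm with a two-finger parallel gripper is mounted at the origin on the work surface. World frame = base frame: x ahead of the robot, y to its left, z up, the work surface at z = 0. Lengths are in mm, angles in rad, forces in N, time in s.
With the tool pointing down it reaches from about 350 to 975 mm from the base axis. Payload 7.1 kg.
Tool frame: the origin (TCP) lies midway between the tips of the shut fingers; the grasp point (between the pads) lies 19 mm behind it; z points along the fingers, x is the direction in which the jaws open and shut, and the axes are right-handed (so a half turn about z gives the same grasp; the last joint's range is limited). The gripper opens to 88 mm and grips with 3 to 60 N. Pads are 20 mm wide; open, the fingers measure 115 mm over their backs; the gripper's body (75 mm by 178 mm) begins 61 mm behind the grasp point.
Start: joints at [-1.265, 0.423, 1.63, -0, 1.089, -0.019], TCP at [199.467, -592.299, 222.675] pointing down, gripper open.
Joint ranges: [-3, 3], [-0.9, 2.11], [0.09, 2.58], [-1.31, 4.45], [0.11, 2.69], [-2.54, 2.54]. Speed limits (rad/s): [2.39, 2.39, 3.01, 3.14, 3.14, 3.14].

### API

Orientations are given as a rotation vector (axis times angle).
In Python, from workcell import telemetry, imaging, ticket gives the robot as it stands.
- The arm moves only by the tool jog_arm, never from a script. Its arguments are lists of equal length, an entry for each row: "travel": the shift along the world's x, y, z in units of 400 mm (1.0 is 400 mm), a list of three; "dr": the turn, a rotation vector about the world's x, y, z in units of 90 degrees (1.0 is 90 degrees), a list of three. In form: {"travel": [[tx, ty, tz], ...], "dr": [[wx, wy, wz], ...]}. A call has exactly 10 rows; each row is the pose to reach, as a shift and turn from the pose measured when the call began; what a row does not reach only later rows make up. A row lasts 1/10 s, in which the tool goes at most 50 mm and 8.59 degrees, less where a joint would pass 70% of its speed; a pose out of reach is approached as far as the arm can. A call with a number of a shift or a turn outside -1 to 1 is refused whole. A call with a gripper value outside its range is refused whole. "hand" is the opening, from -1 (shut) to 1 (fully open), set as the call begins (left out, the last holds). The fingers move at their own pace and stop on an object; the grip force is fixed at half the most. Time passes only in rows, so rows that repeat a pose let the fingers close, or fill a call up. It gives the time, the measured TCP pose, the force and the opening at its end, in the units of the state.
- telemetry.get_obs(): the state, without advancing time (a new reading comes with each control period).
- imaging.get_image(name): name is "scene" or "side" or "wrist"; returns a dict with "pixels" (400x640x3 uint8, red, green, blue), "range_z" (400x640 float32, mm along the optical axis (not along the pixel's ray), 0 where there is no reading), "fx", "fy", "cx", "cy" (pixels), "k1" (the pictures are not rectified: a ray, as slopes to the right and down, at radius r is drawn at 1 + k1 r^2 times it, then the intrinsics apply), "extrinsics" (4x4, takes a point from world to camera coordinates). Camera axes: x right, y down, z forward; pixel columns grow to the right and rows downward; lengths in mm; the calibration is good to about 2 mm. A picture is of the moment at which its call begins.
- ticket.close_job(): hands the job in, once; it reports no verdict.
The state is a dict: "t": time; "qpos": joint angles; "qvel": joint speeds; "joint_torque": joint torques, N m; "ee_pos": TCP position; "orientation": TCP orientation; "ft_force": force on the tool from outside, world axes, zero at the start; "moment": the same for the moment, N m; "width": finger opening in mm.
Only numpy, scipy, OpenCV 4.12 (cv2) and the standard library are available. Lean on these libraries where they do the work, as an engineer would, in place of code of your own. Each camera call takes 0.05 s, during which the arm holds its last target. There are 200 camera calls.

## Working session

There is one attempt and no reset: what is moved stays moved. The work goes in short steps, Python scripts to look and compute and a tool call to move; the robot and the scene stay as the last step left them, time stands still between calls to the robot, and variables do not carry over. Pictures are saved under pics/ and viewed, about 8 in all and at most 12, crops included, and the job is handed in when it is done.

Besides the shell and the picture viewer there is one more tool, called after "Call:" in YAML: its name, and indented under it one key for each argument. jog_arm: Moves the arm, as the interface text tells. Its arguments: {"type":"object","properties":{"travel":{"type":"array"},"dr":{"type":"array"},"hand":{"type":"number"}},"required":["travel","dr"]}

```bash
mkdir -p pics; cat > h.py <<'E'
import numpy as np, cv2, pickle
from workcell import telemetry, imaging, ticket
def grab(name,tag):
    im=imaging.get_image(name); pickle.dump(im,open(f'pics/{tag}.pkl','wb'))
    cv2.imwrite(f'pics/{tag}.png',im['pixels'][:,:,::-1]); return im
def load(tag): return pickle.load(open(f'pics/{tag}.pkl','rb'))
def world(im,u,v,d=None,z=None):
    K=np.array([[im['fx'],0,im['cx']],[0,im['fy'],im['cy']],[0,0,1.]])
    n=cv2.undistortPoints(np.array([[[u,v]]],float),K,np.array([im['k1'],0,0,0,0.]))[0,0]
    E=np.array(im['extrinsics']);R,t=E[:3,:3],E[:3,3]
    o=-R.T@t; r=R.T@np.array([n[0],n[1],1])
    if z is not None: return o+r*(z-o[2])/r[2]
    if d is None: d=float(im['range_z'][int(round(v)),int(round(u))])
    return o+r*d
E
python3 - <<'E'
from h import *
print(telemetry.get_obs())
a=grab('scene','s0');b=grab('side','d0');c=grab('wrist','w0')
for i in(a,b,c):print(i['fx'],i['k1'],np.round(np.linalg.inv(i['extrinsics']),2).tolist())
E
```

```text
{'t': 0.0, 'qpos': array([-1.26499203e+00,  4.23858428e-01,  1.63068669e+00,  1.19024610e-05,
        1.08860260e+00, -1.89935210e-02]), 'qvel': array([-1.39505858e-03,  1.64737694e-04,  1.00851047e-03, -7.02486832e-04,
        9.92735154e-05, -1.19495992e-03]), 'joint_torque': array([-3.03861365e-03, -5.44634163e+01, -2.73666662e+01,  6.41065557e-02,
        2.27518467e-02, -9.29657153e-05]), 'ee_pos': array([ 199.31094164, -591.77743899,  221.89202036]), 'orientation': array([-2.55061969e+00,  1.83249475e+00,  1.94586209e-03]), 'ft_force': array([-0.576387  ,  0.03455522, -0.27264111]), 'moment': array([-0.00217636, -0.0178548 ,  0.05660724]), 'width': 88.06373424030437}
470.03224799824505 -0.11599002449625082 [[0.66, 0.47, -0.58, 1322.97], [0.75, -0.41, 0.52, -685.83], [0.01, -0.78, -0.63, 1005.66], [0.0, 0.0, 0.0, 1.0]]
494.8017868611985 -0.05512202954562685 [[0.94, -0.26, 0.23, 252.18], [-0.34, -0.73, 0.59, -652.15], [0.02, -0.64, -0.77, 998.63], [0.0, 0.0, 0.0, 1.0]]
330.10790707570766 -0.0671161942306357 [[0.32, -0.91, -0.25, 268.27], [-0.95, -0.31, -0.08, -567.49], [-0.0, 0.27, -0.96, 383.86], [0.0, 0.0, 0.0, 1.0]]
```

View pics/s0.png

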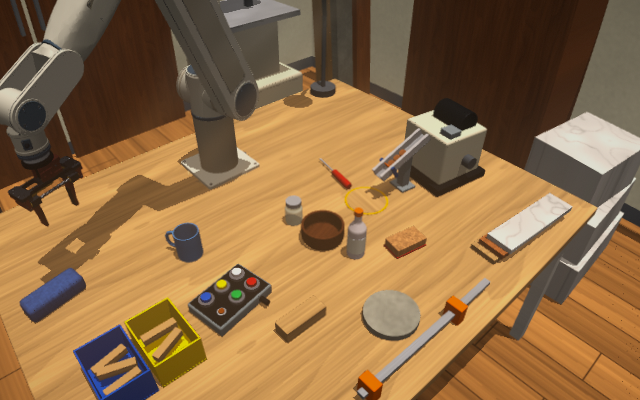

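View pics/d0.png

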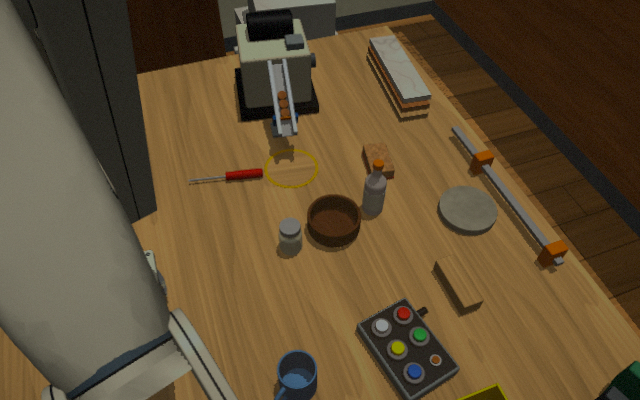

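Scene: bowl about (322,230), jar (293,210), glue (357,235), ring (366,201), keys at W(237,271) Y(221,285) R(252,282) G(237,295) B(206,297). Side: bowl (334,220), ring (291,168), jar (290,235), keys W(382,326) R(403,314) G(420,335) Y(398,348) B(414,371). I'll compute positions, fitting the bowl and ring in code.

```bash
python3 - <<'E'
from h import *
S=load('s0');D=load('d0')
for n,p,q in [('W',(237,271),(382,326)),('Y',(221,285),(398,348)),('R',(252,282),(403,314)),('G',(237,295),(420,335)),('B',(206,297),(414,371))]:
    print(n,world(S,*p).round(0),world(D,*q).round(0),'z57',world(S,*p,z=57).round(0),world(D,*q,z=57).round(0))
def cloud(im):
    v,u=np.mgrid[:400,:640]; 
    K=np.array([[im['fx'],0,im['cx']],[0,im['fy'],im['cy']],[0,0,1.]])
    n=cv2.undistortPoints(np.stack([u,v],-1).reshape(-1,1,2).astype(float),K,np.array([im['k1'],0,0,0,0.]))[:,0]
    E=np.array(im['extrinsics']);d=im['range_z'].reshape(-1,1)
    P=(np.c_[n,np.ones(len(n))]*d-E[:3,3])@E[:3,:3]
    P[d[:,0]==0]=np.nan
    return P.reshape(400,640,3)
for n,im in(('S',S),('D',D)):
    C=cloud(im);h=cv2.cvtColor(im['pixels'],cv2.COLOR_RGB2HSV).astype(int)
    np.save(f'pics/{n}c.npy',C)
    bb=(280,205,365,255) if n=='S' else (300,190,365,250)
    m=np.zeros((400,640),bool);m[bb[1]:bb[3],bb[0]:bb[2]]=1
    P=C[m];hh=h[m];
    k=(P[:,2]>47)&(P[:,2]<62)&(hh[:,2]<130)&(hh[:,0]<25); Q=P[k]
    A=np.c_[2*Q[:,:2],np.ones(len(Q))];s=np.linalg.lstsq(A,(Q[:,:2]**2).sum(1),rcond=None)[0]
    print(n,'bowl rim fit',s[:2],np.sqrt(s[2]+s[0]**2+s[1]**2),len(Q),'bb',Q.min(0),Q.max(0))
    bb=(335,180,395,220) if n=='S' else (258,145,325,192)
    m[:]=0;m[bb[1]:bb[3],bb[0]:bb[2]]=1
    k=m&(abs(h[:,:,0]-25)<5)&(h[:,:,1]>165)&(h[:,:,2]>130)&(abs(C[:,:,2])<10)
    vv,uu=np.nonzero(k);Q=np.array([world(im,a,b,z=0) for a,b in zip(uu,vv)])
    for _ in range(4):
        A=np.c_[2*Q[:,:2],np.ones(len(Q))];s=np.linalg.lstsq(A,(Q[:,:2]**2).sum(1),rcond=None)[0];r=np.sqrt(s[2]+s[0]**2+s[1]**2)
        e=abs(np.hypot(*(Q[:,:2]-s[:2]).T)-r);Q=Q[e<max(4,2*np.median(e))]
    print(n,'ring',s[:2],r,len(Q))
    for nm,pix in dict(jar=((293,201),(290,226)),glue=((359,213),(378,166)),sd=((342,180),(244,174)),mug=((188,228),(297,360)),lip=((0,0),(287,130)),chuteTop=((0,0),(280,67))).items():
        u,v=pix[n=='D']
        if u: print(n,nm,C[v,u].round(0))
d=cv2.resize(D['pixels'][90:260,180:400],None,fx=3.6,fy=3.5,interpolation=cv2.INTER_CUBIC)
cv2.imwrite('pics/d0c.png',d[:,:,::-1])
E
```

```text
W [ 535. -274.   56.] [ 533. -278.   55.] z57 [ 536. -275.   57.] [ 533. -279.   57.]
Y [ 548. -334.   56.] [ 543. -333.   56.] z57 [ 550. -335.   57.] [ 543. -333.   57.]
R [ 596. -268.   59.] [ 586. -269.   56.] z57 [ 595. -267.   57.] [ 585. -269.   57.]
G [ 604. -321.   55.] [ 598. -323.   55.] z57 [ 605. -322.   57.] [ 597. -323.   57.]
B [ 559. -387.   57.] [ 553. -386.   55.] z57 [ 559. -387.   57.] [ 552. -387.   57.]
S bowl rim fit [572.33657839  34.59614166] 74.34080272014668 411 bb [411.75073619 -37.4575421   47.03473943] [689.96020791  91.12851433  61.92791247]
S ring [505.97237864 263.48363731] 71.12494793477337 125
S jar [434.   5.  89.]
S glue [672.  46. 171.]
S sd [391. 260.  21.]
S mug [ 309. -295.   70.]
D bowl rim fit [541.30011542  28.12810462] 63.44759249834428 587 bb [445.20604219 -37.6221696   47.02104979] [635.64069249  95.77215271  60.8302308 ]
D ring [507.04542155 262.49732359] 70.76247361218066 264
D jar [428.   9.  83.]
D glue [656.  46. 168.]
D sd [376. 263.  19.]
D mug [ 347. -283.   44.]
D lip [519. 323.  83.]
D chuteTop [552. 483. 172.]
```

View pics/d0c.png

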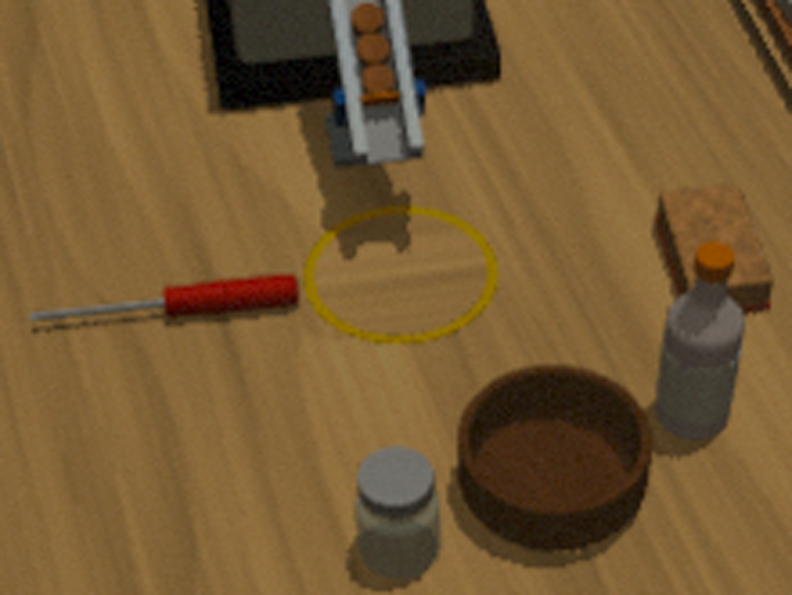

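The enlarged side crop shows the ring at crop (401,274), clear of the screwdriver handle end (298,291). The bowl rim is at (555,440) between jar and glue, with the blanks behind the orange gate. I'll refine the bowl fit.

```bash
python3 - <<'E'
from h import *
from scipy.optimize import least_squares
for n in 'SD':
    im=load({'S':'s0','D':'d0'}[n]);C=np.load(f'pics/{n}c.npy');h=cv2.cvtColor(im['pixels'],cv2.COLOR_RGB2HSV).astype(int)
    d=np.hypot(C[:,:,0]-545,C[:,:,1]-28)
    k=(d<85)&(C[:,:,2]>12)&(C[:,:,2]<75)&(h[:,:,2]<120);P=C[k]
    print(n,'top z pct',np.percentile(P[:,2],[90,97,99.5]))
    Q=P[P[:,2]>25]
    # wall points lie at radius 58 (inside) or 66 (outside)
    f=lambda s:np.minimum(abs(np.hypot(*(Q[:,:2]-s).T)-58),abs(np.hypot(*(Q[:,:2]-s).T)-66))
    g=[(np.minimum(f(np.array([x,y])),8).mean(),x,y) for x in range(525,570,2) for y in range(5,50,2)]
    print(n,min(g),len(Q))
D=load('d0');print('sd end',world(D,262.5,173,z=13), 'sd tip',world(D,189.5,181,z=3))
print('bowl rim extremes side z55',world(D,307.2,216,z=55),world(D,361,216,z=55),world(D,334,194.9,z=55),'sand',world(D,371,165,z=20))
E
```

```text
S top z pct [56.004211   58.48560724 59.9428338 ]
S (np.float64(1.514196039345596), 545, 31) 762
D top z pct [55.21780493 56.68807601 58.12846847]
D (np.float64(1.4235127826056622), 543, 31) 1103
sd end [425.10545883 255.34221629  13.        ] sd tip [233.10061934 301.66838429   3.        ]
bowl rim extremes side z55 [481.21819601  44.6519913   55.        ] [603.87791551   1.3339695   55.        ] [566.09749569  85.55582026  55.        ] sand [711.75306694 179.60294728  20.        ]
```

Call:
jog_arm:
  travel:
    - [0.1, 0.1, 0.05]
    - [0.2, 0.2, 0.1]
    - [0.3, 0.3, 0.1]
    - [0.4, 0.4, 0.1]
    - [0.5, 0.5, 0.1]
    - [0.6, 0.6, 0.1]
    - [0.65, 0.7, 0.1]
    - [0.65, 0.8, 0.1]
    - [0.65, 0.9, 0.1]
    - [0.65, 1.0, 0.1]
  dr:
    - [0, 0, 0]
    - [0, 0, 0]
    - [0, 0, -0.05]
    - [0, 0, -0.1]
    - [0, 0, -0.15]
    - [0, 0, -0.2]
    - [0, 0, -0.2]
    - [0, 0, -0.2]
    - [0, 0, -0.2]
    - [0, 0, -0.2]
  hand: 0.3

```text
t: 1.15
ee_pos: [459.6, -194.2, 261.8]
orientation: [-2.233, 2.209, 0.002]
ft_force: [0.6, 1.2, -0.3]
width: 56.9
```

Call:
jog_arm:
  travel:
    - [0.03, 0.08, 0]
    - [0.06, 0.16, 0]
    - [0.1, 0.24, 0]
    - [0.14, 0.32, -0.02]
    - [0.18, 0.38, -0.05]
    - [0.21, 0.41, -0.08]
    - [0.21, 0.41, -0.1]
    - [0.21, 0.41, -0.1]
    - [0.21, 0.41, -0.1]
    - [0.21, 0.41, -0.1]
  dr:
    - [0, 0, 0]
    - [0, 0, 0]
    - [0, 0, 0]
    - [0, 0, 0]
    - [0, 0, 0]
    - [0, 0, 0]
    - [0, 0, 0]
    - [0, 0, 0]
    - [0, 0, 0]
    - [0, 0, 0]

```text
t: 2.15
ee_pos: [543.4, -31.0, 222.4]
orientation: [-2.231, 2.21, 0.001]
ft_force: [1.0, 1.0, -0.0]
width: 57.0
```

```bash
python3 - <<'E'
from h import *
im=grab('wrist','w1');o=telemetry.get_obs();print(o['ee_pos'],o['qpos'])
E
```

```text
[543.52950768 -30.9560643  222.50236004] [-7.94699431e-02  3.05303918e-01  1.80958614e+00  1.47448407e-03
  1.02589017e+00  1.48083161e+00]
```

View pics/w1.png

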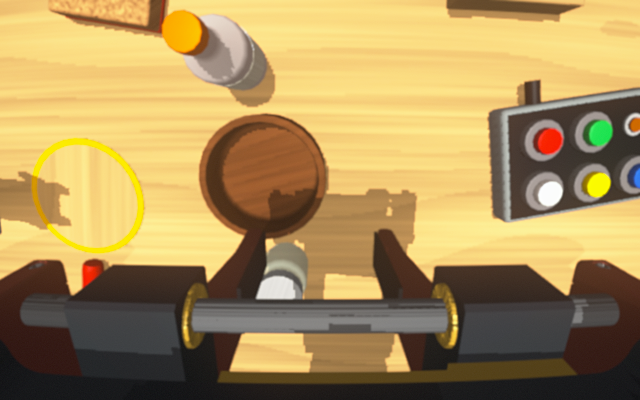

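The wrist view shows the bowl rim between columns 200–327 and rows 113–240, the ring centred at about (89,195), and keys R(547,140) G(597,132) W(547,192) Y(595,185).

```bash
python3 - <<'E'
from h import *
im=load('w1')
for n,u,v,z in [('rimL',201,176,55),('rimR',327,176,55),('rimT',262,114,55),('rimB',265,239,55),('ringL',34,196,0),('ringR',143,196,0),('ringT',85,139,0),('ringB',92,251,0),('R',547,140,57),('G',597,132,57),('W',547,192,57),('Y',595,185,57),('B',636,178,57)]:
    print(n,world(im,u,v,z=z).round(1),'depth',world(im,u,v).round(0))
E
```

```text
rimL [547.9  91.9  55. ] depth [548.  92.  54.]
rimR [548.9 -37.2  55. ] depth [538. -39.   2.]
rimT [609.9  26.9  55. ] depth [610.  27.  53.]
rimB [479.4  28.3  55. ] depth [549.  -1. 223.]
ringL [509.6 334.9   0. ] depth [510. 335.  -0.]
ringR [511.  187.2   0. ] depth [511. 188.  -1.]
ringT [581.  251.1   0. ] depth [581. 252.  -1.]
ringB [435.5 268.    0. ] depth [436. 267.   1.]
R [ 589.6 -260.3   57. ] depth [ 590. -260.   58.]
G [ 599.5 -314.7   57. ] depth [ 599. -315.   57.]
W [ 535.2 -270.6   57. ] depth [ 535. -271.   57.]
Y [ 543.6 -325.    57. ] depth [ 543. -325.   57.]
B [ 552.2 -373.8   57. ] depth [ 552. -374.   57.]
```

Call:
jog_arm:
  travel:
    - [0, -0.006, -0.08]
    - [0, -0.006, -0.18]
    - [0, -0.006, -0.28]
    - [0, -0.006, -0.36]
    - [0, -0.006, -0.42]
    - [0, -0.006, -0.46]
    - [0, -0.006, -0.49]
    - [0, -0.006, -0.5]
    - [0, -0.006, -0.505]
    - [0, -0.006, -0.505]
  dr:
    - [0, 0, 0]
    - [0, 0, 0]
    - [0, 0, 0]
    - [0, 0, 0]
    - [0, 0, 0]
    - [0, 0, 0]
    - [0, 0, 0]
    - [0, 0, 0]
    - [0, 0, 0]
    - [0, 0, 0]

```text
t: 3.2
ee_pos: [544.0, -33.5, 21.1]
orientation: [-2.23, 2.209, -0.001]
ft_force: [0.2, 0.1, -0.3]
width: 57.0
```

Call:
jog_arm:
  travel:
    - [0, 0, 0]
    - [0, 0, 0]
    - [0, 0, 0]
    - [0, 0, 0]
    - [0, 0, 0]
    - [0, 0, 0]
    - [0, 0, 0]
    - [0, 0, 0]
    - [0, 0, 0]
    - [0, 0, 0]
  dr:
    - [0, 0, 0]
    - [0, 0, 0]
    - [0, 0, 0]
    - [0, 0, 0]
    - [0, 0, 0]
    - [0, 0, 0]
    - [0, 0, 0]
    - [0, 0, 0]
    - [0, 0, 0]
    - [0, 0, 0]
  hand: -1

```text
t: 4.2
ee_pos: [544.0, -33.5, 21.1]
orientation: [-2.231, 2.209, -0.001]
ft_force: [-0.8, 0.3, 1.3]
width: 9.9
```

Call:
jog_arm:
  travel:
    - [0, 0, 0.01]
    - [0, 0, 0.025]
    - [0, 0.02, 0.03]
    - [0, 0.06, 0.03]
    - [-0.01, 0.12, 0.03]
    - [-0.02, 0.18, 0.03]
    - [-0.03, 0.24, 0.03]
    - [-0.045, 0.28, 0.03]
    - [-0.05, 0.3, 0.03]
    - [-0.05, 0.3, 0.03]
  dr:
    - [0, 0, 0]
    - [0, 0, 0]
    - [0, 0, 0]
    - [0, 0, 0]
    - [0, 0, 0]
    - [0, 0, 0]
    - [0, 0, 0]
    - [0, 0, 0]
    - [0, 0, 0]
    - [0, 0, 0]

```text
t: 5.2
ee_pos: [523.6, 88.0, 33.1]
orientation: [-2.233, 2.207, -0.001]
ft_force: [-0.8, 0.2, -0.4]
width: 10.1
```

```bash
python3 - <<'E'
from h import *
a=grab('scene','s1');b=grab('side','d1')
x=np.vstack([cv2.resize(a['pixels'][150:275,240:440],None,fx=4,fy=2.4*1),cv2.resize(b['pixels'][90:250,220:420],None,fx=4,fy=1.85)])
x=np.hstack([cv2.resize(a['pixels'][140:290,260:410],(400,400)),cv2.resize(b['pixels'][90:240,240:390],(400,400))])
cv2.imwrite('pics/c1.png',x[:,:,::-1])
print(telemetry.get_obs()['qpos'])
E
```

```text
[1.40995674e-01 5.84637834e-01 1.93471686e+00 1.31172298e-03
 6.20005304e-01 1.70057235e+00]
```

View pics/c1.png

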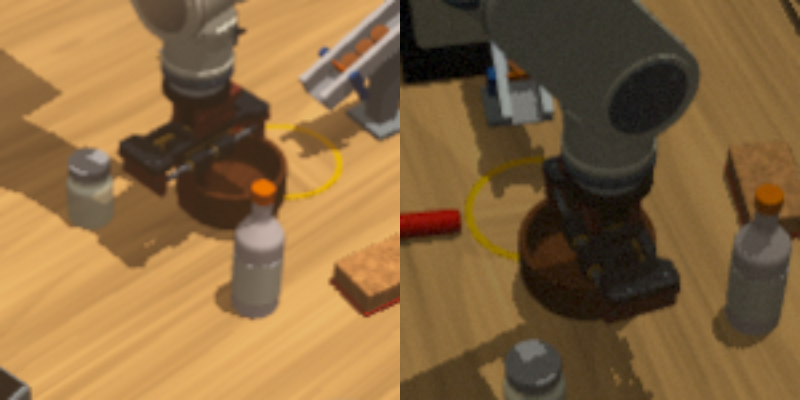

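Both views show the bowl held level, clear of jar and glue. Next I bring it to the ring and lower it.

Call:
jog_arm:
  travel:
    - [-0.01, 0.05, 0]
    - [-0.02, 0.12, 0]
    - [-0.03, 0.18, 0]
    - [-0.041, 0.24, 0]
    - [-0.041, 0.27, 0]
    - [-0.041, 0.28, 0]
    - [-0.041, 0.28, -0.01]
    - [-0.041, 0.28, -0.02]
    - [-0.041, 0.28, -0.028]
    - [-0.041, 0.28, -0.03]
  dr:
    - [0, 0, 0]
    - [0, 0, 0]
    - [0, 0, 0]
    - [0, 0, 0]
    - [0, 0, 0]
    - [0, 0, 0]
    - [0, 0, 0]
    - [0, 0, 0]
    - [0, 0, 0]
    - [0, 0, 0]

```text
t: 6.3
ee_pos: [507.6, 197.7, 21.0]
orientation: [-2.231, 2.21, -0.001]
ft_force: [-3.7, -2.6, 11.9]
width: 10.0
```

Call:
jog_arm:
  travel:
    - [0, 0, 0]
    - [0, 0, 0]
    - [0, 0, 0]
    - [0, 0, 0]
    - [0, 0, 0]
    - [0, 0, 0]
    - [0, 0, 0]
    - [0, 0, 0]
    - [0, 0, 0]
    - [0, 0, 0]
  dr:
    - [0, 0, 0]
    - [0, 0, 0]
    - [0, 0, 0]
    - [0, 0, 0]
    - [0, 0, 0]
    - [0, 0, 0]
    - [0, 0, 0]
    - [0, 0, 0]
    - [0, 0, 0]
    - [0, 0, 0]
  hand: -0.2

```text
t: 7.3
ee_pos: [507.6, 197.7, 21.0]
orientation: [-2.231, 2.21, -0.001]
ft_force: [-0.1, 0.2, -0.4]
width: 35.1
```

Call:
jog_arm:
  travel:
    - [0, 0, 0.03]
    - [0, 0, 0.1]
    - [0, 0, 0.2]
    - [0, 0, 0.3]
    - [0, -0.1, 0.4]
    - [0, -0.2, 0.45]
    - [0, -0.3, 0.5]
    - [0, -0.4, 0.5]
    - [0, -0.45, 0.5]
    - [0, -0.45, 0.5]
  dr:
    - [0, 0, 0]
    - [0, 0, 0]
    - [0, 0, 0]
    - [0, 0, 0]
    - [0, 0, 0]
    - [0, 0, 0]
    - [0, 0, 0]
    - [0, 0, 0]
    - [0, 0, 0]
    - [0, 0, 0]
  hand: -1

```text
t: 8.3
ee_pos: [507.5, 15.5, 222.2]
orientation: [-2.227, 2.213, -0.003]
ft_force: [0.0, 0.5, -0.4]
width: 0.3
```

```bash
python3 - <<'E'
from h import *
w=grab('wrist','w2');b=grab('side','d2')
x=np.vstack([w['pixels'][:300,:600],cv2.resize(b['pixels'][100:220,210:450],(600,300))])
cv2.imwrite('pics/c2.png',x[:,:,::-1])
E
```

```text
(no output)
```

View pics/c2.png

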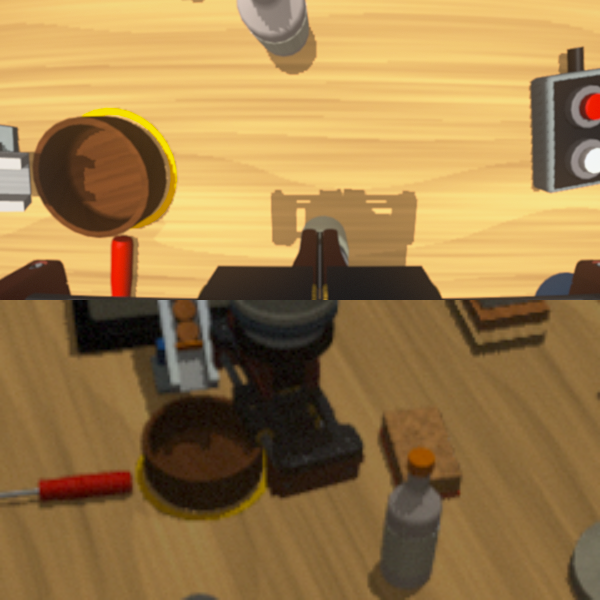

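The wrist picture shows the bowl rim at about columns 33–150 and rows 115–236, with a yellow rim of ring on the right. The side view shows the ring peeking out evenly at the bottom. I'll quantify that.

```bash
python3 - <<'E'
from h import *
w=load('w2')
for n,u,v,z in [('L',34,175,55),('R',150,178,55),('T',88,115,55),('B',94,236,55),('ringR',176,173,0),('ringT',110,109,0)]: print(n,world(w,u,v,z=z).round(1))
b=load('d2') # side crop scale 2.5
for n,u,v,z in [('rimL',142,450,55),('rimR',264,450,55),('ringL',138,480,0),('ringR',267,480,0),('ringBot',201,518,0)]: print(n,world(b,210+u/2.5,100+(v-300)/2.5,z=z).round(1))
E
```

```text
L [513.9 323.3  55. ]
R [510.6 192.2  55. ]
T [575.2 249.8  55. ]
B [445.1 265.8  55. ]
ringR [505.2 188.5   0. ]
ringT [580.8 260.2   0. ]
rimL [441.2 258.2  55. ]
rimR [563.4 215.4  55. ]
ringL [435.4 268.5  -0. ]
ringR [569.2 221.5   0. ]
ringBot [483.8 192.6  -0. ]
```

Bowl at ≈(510,258), ring ≈(508,262): within about 5 mm. Now to the panel.

Call:
jog_arm:
  travel:
    - [0, -0.08, 0]
    - [0.02, -0.17, 0]
    - [0.05, -0.26, 0]
    - [0.08, -0.36, 0]
    - [0.11, -0.46, 0]
    - [0.14, -0.56, 0]
    - [0.17, -0.66, -0.03]
    - [0.2, -0.73, -0.06]
    - [0.21, -0.77, -0.1]
    - [0.21, -0.77, -0.1]
  dr:
    - [0, 0, 0]
    - [0, 0, 0]
    - [0, 0, 0]
    - [0, 0, 0]
    - [0, 0, 0]
    - [0, 0, 0]
    - [0, 0, 0]
    - [0, 0, 0]
    - [0, 0, 0]
    - [0, 0, 0]

```text
t: 9.4
ee_pos: [591.3, -290.2, 179.1]
orientation: [-2.229, 2.213, 0.004]
ft_force: [-0.7, 0.8, -0.6]
width: 0.2
```

```bash
python3 - <<'E'
from h import *
w=grab('wrist','w3');print(telemetry.get_obs()['ee_pos'])
E
```

```text
[ 591.3277766  -289.24215142  180.18225873]
```

View pics/w3.png

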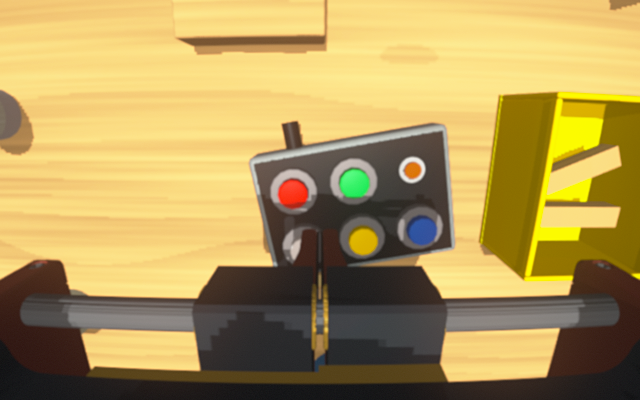

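Keys seen at R(292,193), G(354,184), Y(363,241), B(422,229).

```bash
python3 - <<'E'
from h import *
w=load('w3')
for n,u,v in [('R',292,193),('G',354,184),('Y',363,241),('B',422,229)]: print(n,world(w,u,v,z=57).round(1),world(w,u,v).round(1))
E
```

```text
R [ 590.1 -264.3   57. ] [ 590.2 -264.3   57.3]
G [ 598.8 -319.1   57. ] [ 598.9 -319.    57.8]
Y [ 544.7 -329.4   57. ] [ 544.3 -329.5   56.2]
B [ 556.8 -383.5   57. ] [ 556.9 -383.4   57.2]
```

Call:
jog_arm:
  travel:
    - [0.01, -0.04, 0]
    - [0.019, -0.074, -0.05]
    - [0.019, -0.074, -0.12]
    - [0.019, -0.074, -0.2]
    - [0.019, -0.074, -0.25]
    - [0.019, -0.074, -0.27]
    - [0.019, -0.074, -0.28]
    - [0.019, -0.074, -0.28]
    - [0.019, -0.074, -0.28]
    - [0.019, -0.074, -0.28]
  dr:
    - [0, 0, 0]
    - [0, 0, 0]
    - [0, 0, 0]
    - [0, 0, 0]
    - [0, 0, 0]
    - [0, 0, 0]
    - [0, 0, 0]
    - [0, 0, 0]
    - [0, 0, 0]
    - [0, 0, 0]

```text
t: 10.45
ee_pos: [599.7, -319.2, 69.6]
orientation: [-2.229, 2.211, 0.0]
ft_force: [-0.8, 0.6, 0.5]
width: 0.6
```

Call:
jog_arm:
  travel:
    - [0, 0, -0.01]
    - [0, 0, -0.02]
    - [0, 0, -0.03]
    - [0, 0, -0.036]
    - [0, 0, -0.04]
    - [0, 0, -0.043]
    - [0, 0, -0.046]
    - [0, 0, -0.047]
    - [0, 0, -0.047]
    - [0, 0, -0.047]
  dr:
    - [0, 0, 0]
    - [0, 0, 0]
    - [0, 0, 0]
    - [0, 0, 0]
    - [0, 0, 0]
    - [0, 0, 0]
    - [0, 0, 0]
    - [0, 0, 0]
    - [0, 0, 0]
    - [0, 0, 0]

```text
t: 11.45
ee_pos: [599.7, -319.2, 51.4]
orientation: [-2.229, 2.211, 0.0]
ft_force: [-1.8, 1.3, 6.6]
width: 0.6
```

Call:
jog_arm:
  travel:
    - [0, 0, -0.001]
    - [0, 0, -0.002]
    - [0, 0, -0.003]
    - [0, 0, -0.004]
    - [0, 0, -0.005]
    - [0, 0, -0.005]
    - [0, 0, -0.005]
    - [0, 0, -0.005]
    - [0, 0, -0.005]
    - [0, 0, -0.005]
  dr:
    - [0, 0, 0]
    - [0, 0, 0]
    - [0, 0, 0]
    - [0, 0, 0]
    - [0, 0, 0]
    - [0, 0, 0]
    - [0, 0, 0]
    - [0, 0, 0]
    - [0, 0, 0]
    - [0, 0, 0]

```text
t: 12.45
ee_pos: [599.8, -319.3, 51.2]
orientation: [-2.229, 2.211, -0.0]
ft_force: [-5.0, 2.2, 15.6]
width: 0.6
```

Bottomed (force rose sharply). Release and go over yellow.

Call:
jog_arm:
  travel:
    - [0, 0, 0.02]
    - [0, 0, 0.05]
    - [0, 0, 0.07]
    - [-0.05, -0.01, 0.07]
    - [-0.1, -0.02, 0.07]
    - [-0.137, -0.027, 0.07]
    - [-0.137, -0.027, 0.07]
    - [-0.137, -0.027, 0.06]
    - [-0.137, -0.027, 0.05]
    - [-0.137, -0.027, 0.05]
  dr:
    - [0, 0, 0]
    - [0, 0, 0]
    - [0, 0, 0]
    - [0, 0, 0]
    - [0, 0, 0]
    - [0, 0, 0]
    - [0, 0, 0]
    - [0, 0, 0]
    - [0, 0, 0]
    - [0, 0, 0]

```text
t: 13.45
ee_pos: [545.3, -329.7, 70.3]
orientation: [-2.23, 2.211, 0.001]
ft_force: [-0.8, -0.3, -0.4]
width: 0.4
```

Call:
jog_arm:
  travel:
    - [0, 0, -0.01]
    - [0, 0, -0.02]
    - [0, 0, -0.03]
    - [0, 0, -0.036]
    - [0, 0, -0.042]
    - [0, 0, -0.046]
    - [0, 0, -0.049]
    - [0, 0, -0.051]
    - [0, 0, -0.052]
    - [0, 0, -0.052]
  dr:
    - [0, 0, 0]
    - [0, 0, 0]
    - [0, 0, 0]
    - [0, 0, 0]
    - [0, 0, 0]
    - [0, 0, 0]
    - [0, 0, 0]
    - [0, 0, 0]
    - [0, 0, 0]
    - [0, 0, 0]

```text
t: 14.45
ee_pos: [545.4, -329.6, 51.2]
orientation: [-2.23, 2.21, 0.001]
ft_force: [-4.5, 5.0, 15.6]
width: 0.5
```

Call:
jog_arm:
  travel:
    - [0, 0, -0.001]
    - [0, 0, -0.002]
    - [0, 0, -0.002]
    - [0, 0, -0.002]
    - [0, 0, -0.002]
    - [0, 0, -0.002]
    - [0, 0, -0.002]
    - [0, 0, -0.002]
    - [0, 0, -0.002]
    - [0, 0, -0.002]
  dr:
    - [0, 0, 0]
    - [0, 0, 0]
    - [0, 0, 0]
    - [0, 0, 0]
    - [0, 0, 0]
    - [0, 0, 0]
    - [0, 0, 0]
    - [0, 0, 0]
    - [0, 0, 0]
    - [0, 0, 0]

```text
t: 15.45
ee_pos: [545.4, -329.6, 51.3]
orientation: [-2.23, 2.21, 0.001]
ft_force: [-3.8, 2.8, 10.6]
width: 0.4
```

```bash
python3 - <<'E'
from h import *
b=grab('side','d3');a=grab('scene','s3')
x=np.hstack([cv2.resize(b['pixels'][60:200,220:360],(400,400)),cv2.resize(a['pixels'][120:230,330:440],(400,400))])
cv2.imwrite('pics/c3.png',x[:,:,::-1]);print(telemetry.get_obs()['ft_force'])
E
```

```text
[-2.61839556  2.08832931  8.76457038]
```

View pics/c3.png

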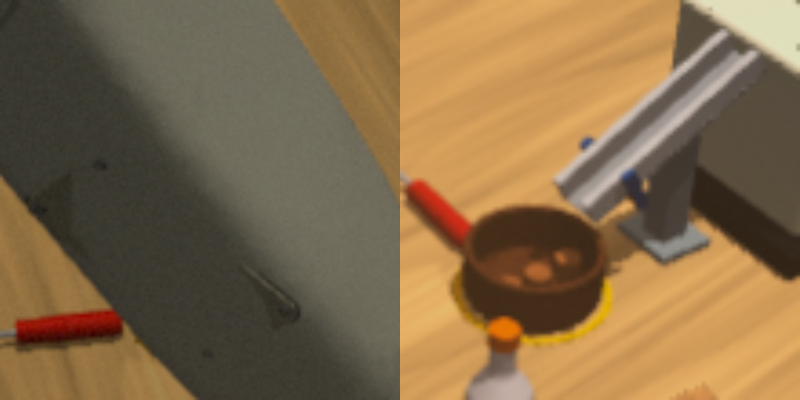

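The scene crop shows the chute empty, the gate down, and three blanks in the bowl at crop (512,282), (538,271), (566,257). Release yellow and go over red.

Call:
jog_arm:
  travel:
    - [0, 0, 0]
    - [0, 0, 0.03]
    - [0, 0, 0.07]
    - [0.03, 0.05, 0.07]
    - [0.07, 0.1, 0.07]
    - [0.1, 0.15, 0.07]
    - [0.112, 0.162, 0.07]
    - [0.112, 0.162, 0.06]
    - [0.112, 0.162, 0.05]
    - [0.112, 0.162, 0.05]
  dr:
    - [0, 0, 0]
    - [0, 0, 0]
    - [0, 0, 0]
    - [0, 0, 0]
    - [0, 0, 0]
    - [0, 0, 0]
    - [0, 0, 0]
    - [0, 0, 0]
    - [0, 0, 0]
    - [0, 0, 0]

```text
t: 16.55
ee_pos: [589.1, -265.5, 70.6]
orientation: [-2.229, 2.212, 0.003]
ft_force: [0.4, -0.3, 0.7]
width: 0.3
```

Call:
jog_arm:
  travel:
    - [0, 0, -0.01]
    - [0, 0, -0.02]
    - [0, 0, -0.03]
    - [0, 0, -0.036]
    - [0, 0, -0.042]
    - [0, 0, -0.046]
    - [0, 0, -0.049]
    - [0, 0, -0.051]
    - [0, 0, -0.052]
    - [0, 0, -0.053]
  dr:
    - [0, 0, 0]
    - [0, 0, 0]
    - [0, 0, 0]
    - [0, 0, 0]
    - [0, 0, 0]
    - [0, 0, 0]
    - [0, 0, 0]
    - [0, 0, 0]
    - [0, 0, 0]
    - [0, 0, 0]

```text
t: 17.55
ee_pos: [589.0, -265.7, 51.1]
orientation: [-2.23, 2.212, 0.003]
ft_force: [-8.6, 0.2, 20.0]
width: 0.6
```

Call:
jog_arm:
  travel:
    - [0, 0, 0]
    - [0, 0, 0]
    - [0, 0, 0.02]
    - [0, 0, 0.06]
    - [0, 0, 0.12]
    - [0, 0, 0.2]
    - [0, 0, 0.25]
    - [0, 0, 0.3]
    - [0, 0, 0.3]
    - [0, 0, 0.3]
  dr:
    - [0, 0, 0]
    - [0, 0, 0]
    - [0, 0, 0]
    - [0, 0, 0]
    - [0, 0, 0]
    - [0, 0, 0]
    - [0, 0, 0]
    - [0, 0, 0]
    - [0, 0, 0]
    - [0, 0, 0]

```text
t: 18.55
ee_pos: [589.2, -265.6, 171.6]
orientation: [-2.229, 2.212, 0.001]
ft_force: [-1.2, 0.0, -0.5]
width: 0.5
```

```bash
python3 - <<'E'
from h import *
b=grab('wrist','w4');a=grab('scene','s4')
x=np.vstack([cv2.resize(a['pixels'][120:320,180:500],(640,400)),b['pixels'][100:300]])
cv2.imwrite('pics/c4.png',x[:,:,::-1])
E
```

```text
(no output)
```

View pics/c4.png

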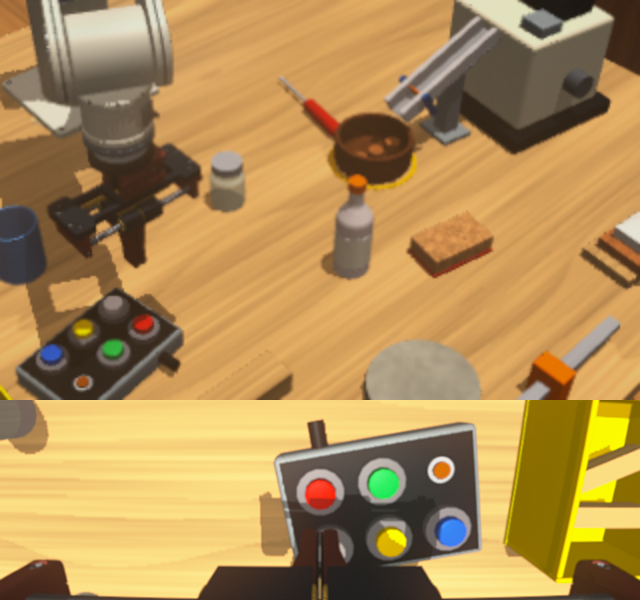

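The keys look out, the blanks are in the bowl on the ring (373,150), and the bystanders are in place.

```bash
python3 - <<'E'
from h import *
w=load('w4')
for n,u,v in [('R',320,194),('G',383,184),('Y',392,241),('B',452,231)]: print(n,world(w,u,v).round(1))
print(telemetry.get_obs()['ft_force']); print(ticket.close_job())
E
```

```text
R [ 589.7 -264.6   57.7]
G [ 598.6 -319.    55.8]
Y [ 546.3 -330.    57.5]
B [ 556.2 -384.    57.5]
[-0.0889503  -0.12116092  0.66094004]
the job is handed in; nothing more can be done
None
```

I stood the bowl on the ring and let go of it. I then pressed green, held yellow until all three blanks were in the bowl, and pressed red. The job was handed in at about 19 s of the 61 s allowed; no verdict is reported.

- **Bowl:** it measured about 5 mm from the ring's centre after release, judging by the wrist camera.
- **Keys:** all three presses reached the stop, with 15–20 N at about 51 mm height. Before hand-in, the red, yellow and blue caps measured 57.5–57.7 mm. The green cap read 55.8 mm, about 1.2 mm below the stated 57 mm. That is within the camera's 2 mm accuracy, and the picture shows it out. The white key was behind the gripper in the wrist view, so I judged it out only from the scene camera.
- **Blanks:** the picture taken with yellow held in shows all three in the bowl and the chute empty, and they were still there at the end.
- **Gate and bench:** I didn't measure the gate's closing. The jar, glue, screwdriver and sanding block look undisturbed in the last picture. The mug and offcut are only partly in view and were not checked closely.
- **Robot:** at hand-in the arm was clear of everything, with under 1 N at the wrist.

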